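# Lock the extension bar of a mould prop into its receiver

### The arm

A 6-joint arm with a two-finger parallel gripper is mounted at the origin on the work surface. World frame = base frame: x ahead of the robot, y to its left, z up, the work surface at z = 0. Lengths are in mm, angles in rad, forces in N, time in s.
With the tool pointing down it reaches from about 350 to 775 mm from the base axis. Payload 5.5 kg.
Tool frame: the origin (TCP) lies midway between the tips of the shut fingers; the grasp point (between the pads) lies r.tcp_to_grasp behind it (r.tcp_to_grasp is the distance from the TCP to the grasp point, in mm); x points along the fingers, z is the direction in which the jaws open and shut, and the axes are right-handed (so a half turn about x gives the same grasp; the last joint's range is limited). The gripper opens to 85 mm and grips with 20 to 120 N. Pads are 22 mm wide; open, the fingers measure 114 mm over their backs; the gripper's body (76 mm by 85 mm) begins 54 mm behind the grasp point. The pads swing forward as they close: fully open they stand 13 mm farther back than shut.
Start: joints at [-1.449, 0.313, 0.046, 1.304, 0, 1.431], TCP at [148.815, -555.451, 231.323] pointing down, gripper open.
Joint ranges: [-2.76, 2.76], [-0.86, 1.69], [-1.03, 1.26], [-2.2, 2.34], [-1.47, 1.5], [-3.14, 3.14]. Speed limits (rad/s): [2.57, 2.57, 3.14, 3.14, 3.14, 3.14].

### API

Orientations are given as a unit quaternion [w, x, y, z].
In Python, from plant import r gives the robot as it stands.
- The arm moves only by the tool jog_arm, never from a script. Its argument "deltas" is a list of rows, each an object with "travel": the shift along the tool's x, y, z as a fraction of full scale, a list of three; "delta_rot": the turn, a rotation vector about the tool's x, y, z as a fraction of full scale, a list of three; "grip": the gripper's target within -1 to 1 (fully open at 1, half-way at 0, shut at -1). A call has 1 to 10 rows; each row shifts and turns the commanded pose from where the row before left it, along the tool's axes as they then stand; what a row does not reach is not made up. Full scale, the value 1, is 25 mm for a shift and 45 degrees for a turn. A row lasts 1/12 s, in which the tool goes at most 41.7 mm and 7.16 degrees, less where a joint would pass 70% of its speed; a pose out of reach is approached as far as the arm can. A call with a number of a shift or a turn outside -1 to 1 is refused whole. A call with a gripper value outside its range is refused whole. The fingers move at their own pace and stop on an object; the grip force is fixed at half the most. Time passes only in rows, so rows that do not move let the fingers close. It gives the time, the measured TCP pose, the force and the opening at its end, in the units of the state.
- r.state(): the state, without advancing time (a new reading comes with each control period).
- r.grab_frame(name): name is "side" or "top" or "wrist"; returns a dict with "color" (420x560x3 uint8, red, green, blue), "fx", "fy", "cx", "cy" (pixels), "dist" ([k1, k2, p1, p2, k3] as OpenCV has them; the pictures are not rectified), "world_from_camera" (4x4, takes a point from camera to world coordinates); the wrist camera has in their place "mount" (4x4, takes a point from camera to tool coordinates, whose origin is the TCP and whose axes are the tool frame's). Camera axes: x right, y down, z forward; pixel columns grow to the right and rows downward; lengths in mm; the calibration is good to about 2 mm. A picture is of the moment at which its call begins: read the wrist's pose just before it. There is no depth.
- r.sign_off(): hands the job in, once; it reports no verdict.
The state is a dict: "time": time; "qpos": joint angles; "qd": joint speeds; "effort": joint torques, N m; "eef_pos": TCP position; "ee_rot": TCP orientation; "contact_force": force on the tool from outside, world axes, zero at the start; "ft_torque": the same for the moment, N m; "grip_width": finger opening in mm.
Only numpy, scipy, OpenCV 4.12 (cv2) and the standard library are available. Lean on these libraries where they do the work, as an engineer would, in place of code of your own. Each camera call takes 0.05 s, during which the arm holds its last target.

### The job

Fit the extension bar into the blue receiver tube on the bench: press its long red spring button down flush with the bar and slide the bar forward, still pressed, until the tube's lip covers the front of the button, then push the bar on by its yellow end plate until the button pops up through the window of the tube's bright roof plate and locks; the plate is clamped a little differently each time, so feel for the pop and stop there. Use only firm finger force (never more than about 35 N), and leave the bushing, bottle, spanner and copper core where they are.

Things in the scene. Friction and masses are not known exactly. Their poses are not given: they have to be found in the camera images.
- receiver: Fixed blue square tube with an open cradle before it, on a 355 x 110 x 15 mm steel plate (x -165 to 190 mm); origin on its underside, z = 0 on the bench; x = the way the bar slides in, z up. Cradle x -150 to 55 mm: low-friction floor (about 0.12) at z = 30 mm, cheeks to z = 48 mm, 38 mm apart inside, 58 mm outside. Tube x 55 to 182 mm, 50 mm wide, 38 mm inside; floor and sides run on without a step.
- mouth (a point): Middle of the roof's top edge at the tube's mouth: receiver x = 55, y = 0, z = 59.3 mm. The fixed roof lip, x = 55 to 63 mm, is 4 mm thick with underside at z = 55.3 mm, 1.3 mm over the bar's top; its first 5 mm rise 0.5 mm as a lead-in, so the button must be pressed to within about 1.5 mm of flush to pass. Behind the lip: the window plate.
- plate_mid (a point): Point at receiver x = 115, y = 0, z = 60 mm, the middle of the place where the bright window plate can be clamped as roof of the tube. The plate is 68 x 50 x 4.5 mm with a window 54 x 20 mm (2 mm play at each end of the button). It is clamped up to 24 mm to either side of this point along x, differently each time: found by sight or by feel, not measured.
- bar: Loose aluminium bar 160 x 36 x 24 mm, 0.45 kg with its end plate (varies by a third), lying in the cradle; origin at the centre of its underside, x along it towards the tube, z up; flat top at z = 24 mm, 6 mm above the cradle's cheeks. It starts with its button wholly outside the tube. It locks with its origin at receiver x = 46 to 98 mm, depending on the window plate.
- button_top (a point): Centre of the top of the red spring button, 50 x 14 mm, square ends; bar x = 43, z = 31 mm when out: it spans bar x = 18 to 68 mm and stands 7 mm proud. It moves straight down without tilting, wherever pressed, and springs back unless the tube's roof holds it. A fingertip wider than it rests on the bar's top when flush; its grip then drags the bar along.
- button (a joint): How far the button is pressed, m: 0 = fully out, 0.007 = flush with the bar's top, end stop 0.0075; 0.005 to 0.006 when held down by the tube's roof. The spring needs about 5 N to start and 14 N when flush.
- push_plate (a point): Middle of the yellow end plate's rear face: bar x = -80, y = 0, z = 50 mm. Plate 8 mm thick (bar x = -80 to -72 mm), 36 mm wide, standing 26 mm above the bar's top. Push it in the bar's +x direction: under 8 N moves the bar even with its button held down by the roof; once the button has popped up, its front end meets the window's far edge and the bar stops hard.
- bushing: Brass bushing ring, 50 mm outside, 35 mm tall, standing near the receiver; origin at the centre of its underside. Leave alone.
- oil_bottle: White plastic bottle with orange cap, 48 mm across, 110 mm tall; origin at the centre of its underside. Leave alone.
- spanner: Steel open-ended spanner, 150 mm long, lying flat; origin at the middle of its underside. Leave alone.
- core: Copper disc, 56 mm across, 30 mm tall; origin at the centre of its underside. Leave alone.
Mind the look-alikes: they are no part of the job. Leave any purple look-alike of the bar alone.

How it is judged (in metres and radians):
On the way:
1. the button is held down under the tube's lip, its front end at least 5 mm inside the mouth (value of joint button above 0.0045 m and x of button_top in the frame of receiver above 0.035 m and x of bar in the frame of receiver below 0.042 m), for 0.2 s.
At the end, for the whole second after the job is handed in: The bar lies level in the tube at its locked place (origin between 44 and 100 mm along the receiver's x, on the slideway within 2.5 mm, aligned within 0.06 rad), the button has sprung up through the window (pressed less than 1.5 mm), and the bar is at rest and let go (value of joint button below 0.0015 m and x of bar in the frame of receiver between 0.044 and 0.1 m and z of bar in the frame of receiver between 0.0275 and 0.0325 m and angle between the x axis of bar and the x axis of receiver, either way round below 0.06 rad and linear speed of bar below 0.01 m/s); the robot touches nothing.
It fails at once if a finger presses or pushes the bar or its button harder than 35 N (contact force between any of the fingers, the arm and bar above 35 N).
It fails at once if the robot bears on the receiver harder than 35 N (contact force between any of the fingers, the arm and receiver above 35 N).
It fails at once if a bystander (bushing, oil bottle, spanner, copper core) is shifted by more than 15 mm (distance of any of bushing, oil_bottle, spanner, core from where it was at the start of the episode above 0.015 m).
It also fails if it takes over 48 s, if anything falls off the work surface, if the arm or the gripper's body presses on something with over 40 N, if the wrist force passes 120 N, or if a joint passes its speed limit or range.

## Working session

There is one attempt and no reset: what is moved stays moved. The work goes in short steps, Python scripts to look and compute and a tool call to move; the robot and the scene stay as the last step left them, time stands still between calls to the robot, and variables do not carry over. Pictures are saved under pics/ and viewed, and the job is handed in when it is done.

Besides the shell and the picture viewer there is one more tool, called after "Request:" in YAML: its name, and indented under it one key for each argument. jog_arm: Moves the arm, as the interface text tells. Its arguments: {"type":"object","properties":{"deltas":{"type":"array"}},"required":["deltas"]}

```bash
ls; mkdir -p pics; cat > h.py <<'E'
import numpy as np,cv2
from plant import r
def shot(n,f):
    d=r.grab_frame(n); cv2.imwrite(f,d['color'][:,:,::-1]); return d
E
python3 - <<'E'
from h import *
import pickle
print(r.state())
D={}
for n in('side','top'):
    D[n]=shot(n,f'pics/{n}0.png')
    print(n,{k:(v if k!='color' else 0) for k,v in D[n].items()})
pickle.dump(D,open('d0.pkl','wb'))
print(r.tcp_to_grasp)
E
```

```text
pics
{'time': 0.0, 'qpos': array([-1.44857115e+00,  3.13987693e-01,  4.49655191e-02,  1.30362092e+00,
        5.57230002e-06,  1.43121732e+00]), 'qd': array([-0.0011714 , -0.00013674, -0.00037521, -0.00208453,  0.00149297,
        0.0003414 ]), 'effort': array([ 7.28686646e-04, -4.80621886e+01,  2.98533422e+01,  1.90900709e-02,
       -8.50790934e-05,  1.02831987e-05]), 'eef_pos': array([ 148.76278365, -554.87785936,  230.41061754]), 'ee_rot': array([ 0.56053006,  0.43092487,  0.56144258, -0.42999074]), 'contact_force': array([-0.49840192, -0.58221181,  0.01915194]), 'ft_torque': array([ 0.03034859, -0.01071694,  0.0500249 ]), 'grip_width': 85.31910864270758}
side {'color': 0, 'fx': 385.03331286836993, 'fy': 385.03331286836993, 'cx': 274.55645043591056, 'cy': 217.1523365304493, 'dist': array([-0.02103182,  0.        ,  0.        ,  0.        ,  0.        ]), 'world_from_camera': array([[-9.73310160e-01, -1.68216322e-01,  1.56110861e-01,
         5.07755852e+02],
       [-2.29180677e-01,  6.76939366e-01, -6.99449292e-01,
         4.93966229e+02],
       [ 1.19811998e-02, -7.16558696e-01, -6.97423893e-01,
         5.41791020e+02],
       [ 0.00000000e+00,  0.00000000e+00,  0.00000000e+00,
         1.00000000e+00]])}
top {'color': 0, 'fx': 410.06542590235614, 'fy': 410.06542590235614, 'cx': 277.74977173298066, 'cy': 207.90851070855584, 'dist': array([-0.12629912,  0.        ,  0.        ,  0.        ,  0.        ]), 'world_from_camera': array([[-7.70658419e-02, -9.73082833e-01,  2.17188068e-01,
         4.43231350e+02],
       [-9.97022485e-01,  7.57937772e-02, -1.41939368e-02,
         2.09215477e+01],
       [-2.64962786e-03, -2.17635255e-01, -9.76026575e-01,
         8.87492073e+02],
       [ 0.00000000e+00,  0.00000000e+00,  0.00000000e+00,
         1.00000000e+00]])}
18.700000000000003
```

View pics/side0.png

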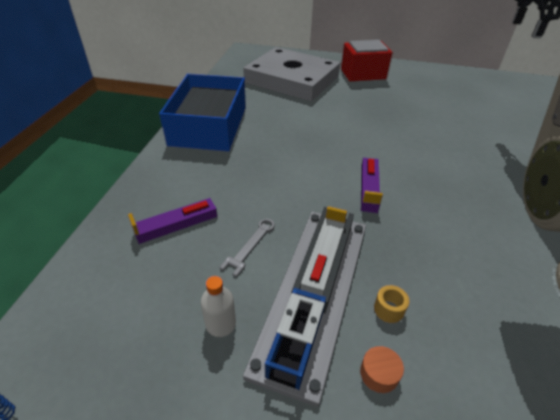

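View pics/top0.png

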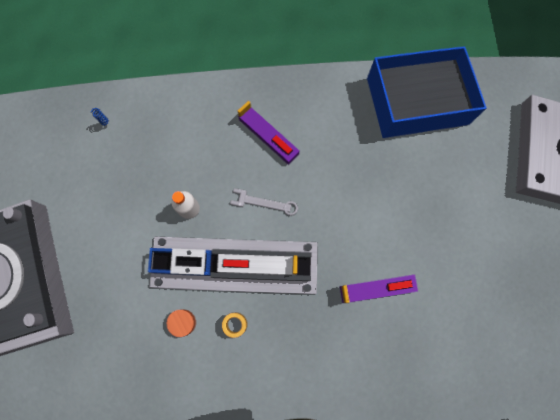

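```bash
python3 - <<'E'
from h import *
import pickle
D=pickle.load(open('d0.pkl','rb'))
c=D['top']['color'][225:305,140:330,::-1]
cv2.imwrite('pics/ctop.png',cv2.resize(c,None,fx=4,fy=4,interpolation=cv2.INTER_CUBIC))
c=D['side']['color'][195:400,235:385,::-1]
cv2.imwrite('pics/cside.png',cv2.resize(c,None,fx=2.9,fy=2.9,interpolation=cv2.INTER_CUBIC))
E
```

```text
(no output)
```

View pics/ctop.png

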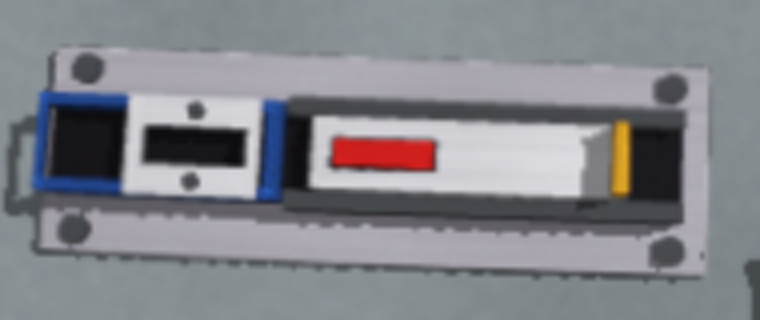

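View pics/cside.png

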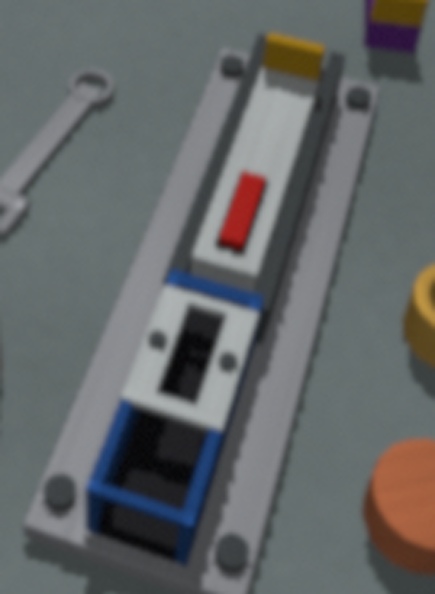

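```bash
cat >> h.py <<'E'
def ray(d,uv,z,T=None):
    K=np.array([[d['fx'],0,d['cx']],[0,d['fy'],d['cy']],[0,0,1]])
    p=cv2.undistortPoints(np.array(uv,float).reshape(-1,1,2),K,d['dist']).reshape(-1,2)
    T=d['world_from_camera'] if T is None else T
    v=np.c_[p,np.ones(len(p))]@T[:3,:3].T; o=T[:3,3]
    return o+v*((z-o[2])/v[:,2])[:,None]
E
python3 - <<'E'
from h import *
import pickle
np.set_printoptions(precision=1,suppress=True)
D=pickle.load(open('d0.pkl','rb'))
def t(l,z): return ray(D['top'],np.array(l)/4-0.5*0+[140,225],z)
def s(l,z): return ray(D['side'],np.array(l)/2.9+[235,195],z)
pl=t([(53,47),(708,70),(703,275),(37,250)],15); print('plate top\n',pl,pl.mean(0))
ps=s([(222,52),(380,92),(245,598),(25,528)],15);print('plate side\n',ps,ps.mean(0))
e=(pl[0]+pl[3]-pl[1]-pl[2]); print(np.arctan2(e[1],e[0]),np.linalg.norm(e)/2)
e=(ps[2]+ps[3]-ps[1]-ps[0]); print(np.arctan2(e[1],e[0]),np.linalg.norm(e)/2)
print('btn top',t([(332,138),(436,140),(436,171),(332,168)],61))
print('btn side',s([(247,173),(265,177),(240,243),(219,238)],61))
print('yellow top',t([(614,121),(630,122),(628,196),(611,195)],80))
print('yellow side',s([(268,35),(324,50)],80))
print('mouth top',t([(286,100),(284,202)],59.3),'side',s([(170,272),(262,298)],59.3))
print('win top',t([(144,126),(246,129),(245,168),(142,165)],60),'side',s([(190,305),(225,313),(195,402),(160,395)],60))
E
```

```text
plate top
 [[594.3 283.2  15. ]
 [555.1 -69.8  15. ]
 [447.4 -57.   15. ]
 [485.6 294.2  15. ]] [520.6 112.6  15. ]
plate side
 [[557.1 -63.8  15. ]
 [448.9 -51.1  15. ]
 [488.1 290.9  15. ]
 [594.7 283.3  15. ]] [522.2 114.8  15. ]
1.4612662734662096 354.1578543545389
1.4598363626599964 346.6744673359027
btn top [[529.4 127.3  61. ]
 [524.5  74.9  61. ]
 [509.   75.9  61. ]
 [514.3 128.1  61. ]]
btn side [[523.   79.2  61. ]
 [512.8  79.7  61. ]
 [519.5 128.3  61. ]
 [530.9 127.7  61. ]]
yellow top [[525.2 -14.4  80. ]
 [524.1 -22.2  80. ]
 [488.1 -18.1  80. ]
 [489.2  -9.9  80. ]]
yellow side [[526.1 -16.7  80. ]
 [491.4 -11.6  80. ]]
mouth top [[550.6 149.9  59.3]
 [499.2 153.4  59.3]] side [[552.2 154.1  59.3]
 [503.4 158.7  59.3]]
win top [[542.4 223.1  60. ]
 [537.2 170.9  60. ]
 [517.5 172.2  60. ]
 [522.7 224.8  60. ]] side [[538.4 172.   60. ]
 [520.3 172.5  60. ]
 [526.2 224.7  60. ]
 [543.1 225.   60. ]]
```

Candidates: the silver bar in the cradle with red button, top px (255,265); purple look-alikes at (268,133) and (380,288). The close crop confirms that the silver bar in the cradle is the one. The button centre is at receiver x≈0, the mouth at 55, and the window centre at about 98, so the bar should lock with its origin at about 55.

```bash
cat >> h.py <<'E'
from scipy.spatial.transform import Rotation as R
O=np.array([519.8,100.8,0]); YAW=1.4608
EX=np.array([np.cos(YAW),np.sin(YAW),0]); EY=np.array([-EX[1],EX[0],0])
def rec(p): p=np.asarray(p)-O; return np.array([p@EX,p@EY,p[2]])
def world(x,y,z): return O+EX*x+EY*y+[0,0,z]
def st():
    s=r.state(); q=s['ee_rot']; M=R.from_quat([q[1],q[2],q[3],q[0]]).as_matrix(); return s,M
def goal(x,y,z,sgn=1):
    s,M=st(); G=np.c_[[0,0,-1.],np.cross(sgn*EX,[0,0,-1.]),sgn*EX]
    rv=R.from_matrix(M.T@G).as_rotvec(degrees=True)
    d=world(x,y,z)-s['eef_pos']
    print('rot deg',rv,'trans now',M.T@d,'trans after rot',G.T@d)
E
python3 - <<'E'
from h import *
np.set_printoptions(precision=2,suppress=True)
for g in(1,-1): goal(-10,0,110,g)
print(st()[1])
E
```

```text
rot deg [-158.7    -0.01   -0.14] trans now [ 121.5   524.46 -527.84] trans after rot [ 120.47 -296.83  682.51]
rot deg [21.3  -0.1   0.01] trans now [ 121.5   524.46 -527.84] trans after rot [ 120.47  296.83 -682.51]
[[-0.    0.97  0.26]
 [ 0.    0.26 -0.97]
 [-1.    0.   -0.  ]]
```

Request:
jog_arm:
  deltas:
    - {"travel": [0, 0, 0], "delta_rot": [-0.158, 0, 0], "grip": -1}
    - {"travel": [0, 0, 0], "delta_rot": [-0.158, 0, 0], "grip": -1}
    - {"travel": [0, 0, 0], "delta_rot": [-0.158, 0, 0], "grip": -1}
    - {"travel": [0, 0, 0], "delta_rot": [-0.158, 0, 0], "grip": -1}
    - {"travel": [0, 0, 0], "delta_rot": [-0.158, 0, 0], "grip": -1}
    - {"travel": [0, 0, 0], "delta_rot": [-0.158, 0, 0], "grip": -1}
    - {"travel": [0, 0, 0], "delta_rot": [-0.158, 0, 0], "grip": -1}
    - {"travel": [0, 0, 0], "delta_rot": [-0.158, 0, 0], "grip": -1}
    - {"travel": [0, 0, 0], "delta_rot": [-0.158, 0, 0], "grip": -1}
    - {"travel": [0, 0, 0], "delta_rot": [-0.158, 0, 0], "grip": -1}

```text
time: 0.93
eef_pos: [148.8, -555.1, 230.8]
ee_rot: [0.707, 0.022, 0.707, -0.022]
contact_force: [-0.4, -0.2, -0.0]
grip_width: 0.1
```

Request:
jog_arm:
  deltas:
    - {"travel": [0, 0, 0], "delta_rot": [-0.158, 0, 0], "grip": -1}
    - {"travel": [0, 0, 0], "delta_rot": [-0.158, 0, 0], "grip": -1}
    - {"travel": [0, 0, 0], "delta_rot": [-0.158, 0, 0], "grip": -1}
    - {"travel": [0, 0, 0], "delta_rot": [-0.158, 0, 0], "grip": -1}
    - {"travel": [0, 0, 0], "delta_rot": [-0.158, 0, 0], "grip": -1}
    - {"travel": [0, 0, 0], "delta_rot": [-0.158, 0, 0], "grip": -1}
    - {"travel": [0, 0, 0], "delta_rot": [-0.158, 0, 0], "grip": -1}
    - {"travel": [0, 0, 0], "delta_rot": [-0.158, 0, 0], "grip": -1}
    - {"travel": [0, 0, 0], "delta_rot": [-0.158, 0, 0], "grip": -1}
    - {"travel": [0, 0, 0], "delta_rot": [-0.158, 0, 0], "grip": -1}

```text
time: 1.77
eef_pos: [148.8, -555.1, 230.7]
ee_rot: [0.588, -0.393, 0.588, 0.393]
contact_force: [-0.1, 0.4, -0.1]
grip_width: 0.1
```

Request:
jog_arm:
  deltas:
    - {"travel": [0, 0, 0], "delta_rot": [-0.158, 0, 0], "grip": -1}
    - {"travel": [0, 0, 0], "delta_rot": [-0.158, 0, 0], "grip": -1}
    - {"travel": [0, 0, 0], "delta_rot": [-0.05, 0, 0], "grip": -1}
    - {"travel": [0, 0, 0], "delta_rot": [0, 0, 0], "grip": -1}

```text
time: 2.1
eef_pos: [148.8, -555.1, 230.8]
ee_rot: [0.527, -0.472, 0.526, 0.472]
contact_force: [-0.7, 0.1, 0.2]
grip_width: -0.0
```

```bash
python3 - <<'E'
from h import *
np.set_printoptions(precision=2,suppress=True)
goal(-10,0,110,1); print(r.state())
E
```

```text
rot deg [ 0.03  0.06 -0.02] trans now [ 121.42 -297.12  682.39] trans after rot [ 120.78 -296.77  682.66]
{'time': 2.1, 'qpos': array([-1.45,  0.31,  0.05,  1.3 , -0.  , -1.34]), 'qd': array([ 0.  ,  0.  ,  0.  ,  0.  , -0.  ,  0.07]), 'effort': array([  0.  , -48.14,  29.92,   0.01,  -0.  ,  -0.52]), 'eef_pos': array([ 148.79, -555.09,  230.78]), 'ee_rot': array([ 0.53, -0.47,  0.53,  0.47]), 'contact_force': array([-0.65,  0.14,  0.17]), 'ft_torque': array([ 0.  , -0.06, -0.03]), 'grip_width': -0.022631612841302787}
```

Request:
jog_arm:
  deltas:
    - {"travel": [0, -0.424, 0.975], "delta_rot": [0, 0, 0], "grip": -1}
    - {"travel": [0, -0.424, 0.975], "delta_rot": [0, 0, 0], "grip": -1}
    - {"travel": [0, -0.424, 0.975], "delta_rot": [0, 0, 0], "grip": -1}
    - {"travel": [0, -0.424, 0.975], "delta_rot": [0, 0, 0], "grip": -1}
    - {"travel": [0, -0.424, 0.975], "delta_rot": [0, 0, 0], "grip": -1}
    - {"travel": [0, -0.424, 0.975], "delta_rot": [0, 0, 0], "grip": -1}
    - {"travel": [0, -0.424, 0.975], "delta_rot": [0, 0, 0], "grip": -1}
    - {"travel": [0, -0.424, 0.975], "delta_rot": [0, 0, 0], "grip": -1}
    - {"travel": [0, -0.424, 0.975], "delta_rot": [0, 0, 0], "grip": -1}
    - {"travel": [0, -0.424, 0.975], "delta_rot": [0, 0, 0], "grip": -1}

```text
time: 2.93
eef_pos: [281.4, -323.5, 231.1]
ee_rot: [0.527, -0.471, 0.527, 0.471]
contact_force: [0.3, -0.1, 0.0]
grip_width: 0.2
```

Request:
jog_arm:
  deltas:
    - {"travel": [0, -0.424, 0.975], "delta_rot": [0, 0, 0], "grip": -1}
    - {"travel": [0, -0.424, 0.975], "delta_rot": [0, 0, 0], "grip": -1}
    - {"travel": [0, -0.424, 0.975], "delta_rot": [0, 0, 0], "grip": -1}
    - {"travel": [0, -0.424, 0.975], "delta_rot": [0, 0, 0], "grip": -1}
    - {"travel": [0, -0.424, 0.975], "delta_rot": [0, 0, 0], "grip": -1}
    - {"travel": [0, -0.424, 0.975], "delta_rot": [0, 0, 0], "grip": -1}
    - {"travel": [0, -0.424, 0.975], "delta_rot": [0, 0, 0], "grip": -1}
    - {"travel": [0, -0.424, 0.975], "delta_rot": [0, 0, 0], "grip": -1}
    - {"travel": [0, -0.424, 0.975], "delta_rot": [0, 0, 0], "grip": -1}
    - {"travel": [0, -0.424, 0.975], "delta_rot": [0, 0, 0], "grip": -1}

```text
time: 3.77
eef_pos: [413.6, -93.0, 231.2]
ee_rot: [0.527, -0.471, 0.527, 0.471]
contact_force: [0.4, -0.0, 1.0]
grip_width: -0.0
```

```bash
python3 - <<'E'
from h import *
np.set_printoptions(precision=2,suppress=True)
goal(-10,0,110,1); print(r.state()['qpos'])
E
```

```text
rot deg [-0.13 -0.01 -0.  ] trans now [121.17 -83.89 194.45] trans after rot [121.2  -84.31 194.25]
[-0.41  0.02 -0.31  1.24 -0.   -0.3 ]
```

Request:
jog_arm:
  deltas:
    - {"travel": [0, -0.42, 0.97], "delta_rot": [0, 0, 0], "grip": -1}
    - {"travel": [0, -0.42, 0.97], "delta_rot": [0, 0, 0], "grip": -1}
    - {"travel": [0.4, -0.42, 0.97], "delta_rot": [0, 0, 0], "grip": -1}
    - {"travel": [0.5, -0.42, 0.97], "delta_rot": [0, 0, 0], "grip": -1}
    - {"travel": [0.5, -0.42, 0.97], "delta_rot": [0, 0, 0], "grip": -1}
    - {"travel": [0.5, -0.42, 0.97], "delta_rot": [0, 0, 0], "grip": -1}
    - {"travel": [0.5, -0.42, 0.97], "delta_rot": [0, 0, 0], "grip": -1}
    - {"travel": [0.4, -0.2, 0.5], "delta_rot": [0, 0, 0], "grip": -1}
    - {"travel": [0, 0, 0], "delta_rot": [0, 0, 0], "grip": -1}
    - {"travel": [0, 0, 0], "delta_rot": [0, 0, 0], "grip": -1}

```text
time: 4.6
eef_pos: [510.6, 78.4, 160.4]
ee_rot: [0.526, -0.471, 0.527, 0.472]
contact_force: [0.2, -0.1, -0.2]
grip_width: 0.3
```

```bash
python3 - <<'E'
from h import *
import pickle
np.set_printoptions(precision=2,suppress=True)
goal(-10,0,110,1); print(rec(r.state()['eef_pos']))
s,M=st(); d=shot('wrist','pics/w1.png'); pickle.dump((s,M,d),open('w1.pkl','wb'))
E
```

```text
rot deg [ 0.01 -0.05 -0.14] trans now [50.37 -6.86 13.31] trans after rot [50.39 -6.73 13.27]
[-23.27   6.73 160.39]
```

View pics/w1.png

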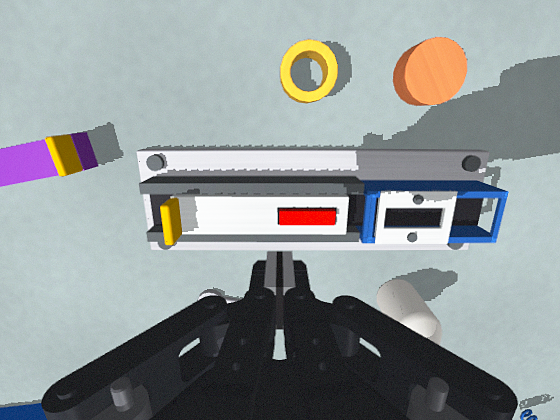

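```bash
python3 - <<'E'
from h import *
import pickle
np.set_printoptions(precision=1,suppress=True)
s,M,d=pickle.load(open('w1.pkl','rb'))
T=np.eye(4);T[:3,:3]=M;T[:3,3]=s['eef_pos'];T=T@d['mount']
c=d['color'].astype(int); m=((c[...,0]>180)&(c[...,1]<60)&(c[...,2]<60)).astype(np.uint8)
n,l,S,C=cv2.connectedComponentsWithStats(m); i=1+S[1:,4].argmax(); print(S[i])
x,y,w,h=S[i,:4]
def p(l,z): 
    for q in ray(d,l,z,T): print(rec(q),end=' ')
    print()
p([(x,y),(x+w,y),(x,y+h),(x+w,y+h)],61)
p([(363,192),(363,243),(385,208),(441,208),(388,227),(441,227)],60)
p([(160,198),(178,198),(163,245),(178,245)],80)
p([(138,150),(488,151)],15)
E
```

```text
[279 211  57  14 786]
[-23.    4.4  61. ] [27.2  4.3 61. ] [-23.   -8.9  61. ] [28.1 -8.9 61. ] 
[49.9 21.4 60. ] [ 54.3 -27.1  60. ] [70.8  6.8 60. ] [121.3   6.8  60. ] [ 75.6 -11.3  60. ] [124.5 -11.4  60. ] 
[-118.7   21.8   80. ] [-104.1   21.8   80. ] [-121.6  -19.7   80. ] [-108.7  -19.7   80. ] 
[-162.7   52.5   15. ] [186.  52.  15.]
```

Request:
jog_arm:
  deltas:
    - {"travel": [0.6, -0.14, 0.27], "delta_rot": [0, 0, 0], "grip": -1}
    - {"travel": [0.6, -0.14, 0.26], "delta_rot": [0, 0, 0], "grip": -1}
    - {"travel": [0.6, 0, 0], "delta_rot": [0, 0, 0], "grip": -1}
    - {"travel": [0.6, 0, 0], "delta_rot": [0, 0, 0], "grip": -1}
    - {"travel": [0.6, 0, 0], "delta_rot": [0, 0, 0], "grip": -1}
    - {"travel": [0.4, 0, 0], "delta_rot": [0, 0, 0], "grip": -1}
    - {"travel": [0.2, 0, 0], "delta_rot": [0, 0, 0], "grip": -1}
    - {"travel": [0, 0, 0], "delta_rot": [0, 0, 0], "grip": -1}
    - {"travel": [0, 0, 0], "delta_rot": [0, 0, 0], "grip": -1}

```text
time: 5.4
eef_pos: [520.1, 90.1, 71.9]
ee_rot: [0.527, -0.472, 0.527, 0.471]
contact_force: [1.0, 0.7, 0.4]
grip_width: -0.1
```

```bash
python3 - <<'E'
from h import *
np.set_printoptions(precision=2,suppress=True)
goal(-10,-0.5,65,1); print(rec(r.state()['eef_pos']))
shot('side','pics/s1.png');shot('top','pics/t1.png')
c=np.hstack([cv2.resize(cv2.imread('pics/s1.png')[190:400,230:400],None,fx=2.2,fy=2.2),cv2.resize(cv2.imread('pics/t1.png')[200:320,140:330],(380,462))])
cv2.imwrite('pics/c1.png',c)
E
```

```text
rot deg [-0.08 -0.    0.03] trans now [6.89 0.93 0.63] trans after rot [6.89 0.93 0.63]
[-10.63  -1.43  71.89]
```

View pics/c1.png

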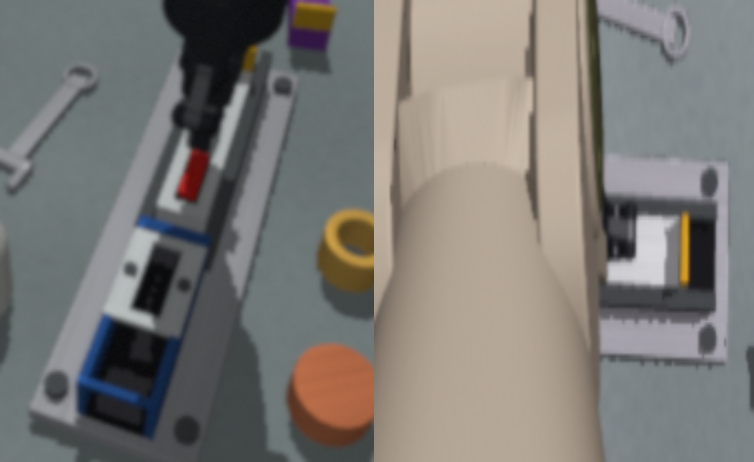

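Request:
jog_arm:
  deltas:
    - {"travel": [0.16, 0.03, 0], "delta_rot": [0, 0, 0], "grip": -1}
    - {"travel": [0.16, 0, 0], "delta_rot": [0, 0, 0], "grip": -1}
    - {"travel": [0.12, 0, 0], "delta_rot": [0, 0, 0], "grip": -1}
    - {"travel": [0.08, 0, 0], "delta_rot": [0, 0, 0], "grip": -1}
    - {"travel": [0, 0, 0], "delta_rot": [0, 0, 0], "grip": -1}

```text
time: 5.92
eef_pos: [519.5, 90.7, 58.7]
ee_rot: [0.527, -0.472, 0.527, 0.471]
contact_force: [-1.2, -0.2, 8.2]
grip_width: 0.2
```

Request:
jog_arm:
  deltas:
    - {"travel": [0.08, 0, 0], "delta_rot": [0, 0, 0], "grip": -1}
    - {"travel": [0, 0, 0], "delta_rot": [0, 0, 0], "grip": -1}

```text
time: 6.08
eef_pos: [520.0, 90.7, 57.2]
ee_rot: [0.527, -0.472, 0.526, 0.471]
contact_force: [-1.0, -0.7, 10.6]
grip_width: -0.1
```

Request:
jog_arm:
  deltas:
    - {"travel": [0.06, 0, 0], "delta_rot": [0, 0, 0], "grip": -1}
    - {"travel": [0, 0, 0], "delta_rot": [0, 0, 0], "grip": -1}

```text
time: 6.25
eef_pos: [520.1, 90.7, 56.0]
ee_rot: [0.527, -0.472, 0.526, 0.471]
contact_force: [-2.0, -0.4, 10.6]
grip_width: 0.2
```

Request:
jog_arm:
  deltas:
    - {"travel": [0.04, 0, 0], "delta_rot": [0, 0, 0], "grip": -1}
    - {"travel": [0, 0, 0], "delta_rot": [0, 0, 0], "grip": -1}

```text
time: 6.42
eef_pos: [520.2, 90.8, 55.3]
ee_rot: [0.528, -0.472, 0.526, 0.471]
contact_force: [-1.9, 0.1, 12.0]
grip_width: -0.3
```

Request:
jog_arm:
  deltas:
    - {"travel": [0.03, 0, 0], "delta_rot": [0, 0, 0], "grip": -1}
    - {"travel": [0, 0, 0], "delta_rot": [0, 0, 0], "grip": -1}

```text
time: 6.58
eef_pos: [520.3, 90.8, 54.7]
ee_rot: [0.528, -0.472, 0.526, 0.471]
contact_force: [-1.9, -0.3, 13.8]
grip_width: -0.0
```

Request:
jog_arm:
  deltas:
    - {"travel": [0.03, 0, 0], "delta_rot": [0, 0, 0], "grip": -1}
    - {"travel": [0, 0, 0], "delta_rot": [0, 0, 0], "grip": -1}

```text
time: 6.75
eef_pos: [520.3, 90.8, 54.1]
ee_rot: [0.528, -0.472, 0.526, 0.471]
contact_force: [-2.5, 0.1, 14.5]
grip_width: 0.1
```

Request:
jog_arm:
  deltas:
    - {"travel": [0.02, 0, 0], "delta_rot": [0, 0, 0], "grip": -1}
    - {"travel": [0, 0, 0], "delta_rot": [0, 0, 0], "grip": -1}

```text
time: 6.92
eef_pos: [520.3, 90.8, 54.1]
ee_rot: [0.528, -0.473, 0.526, 0.471]
contact_force: [-3.9, 0.2, 16.2]
grip_width: -0.1
```

Request:
jog_arm:
  deltas:
    - {"travel": [0.03, 0, 0], "delta_rot": [0, 0, 0], "grip": -1}
    - {"travel": [0, 0, 0], "delta_rot": [0, 0, 0], "grip": -1}
    - {"travel": [0, 0, 0.04], "delta_rot": [0, 0, 0], "grip": -1}
    - {"travel": [0, 0, 0.06], "delta_rot": [0, 0, 0], "grip": -1}
    - {"travel": [0, 0, 0.08], "delta_rot": [0, 0, 0], "grip": -1}

```text
time: 7.33
eef_pos: [520.8, 94.6, 54.0]
ee_rot: [0.527, -0.473, 0.526, 0.47]
contact_force: [-6.0, -2.6, 22.6]
grip_width: -0.3
```

Request:
jog_arm:
  deltas:
    - {"travel": [0, 0, 0.08], "delta_rot": [0, 0, 0], "grip": -1}
    - {"travel": [0, 0, 0.08], "delta_rot": [0, 0, 0], "grip": -1}

```text
time: 7.5
eef_pos: [521.3, 98.6, 54.0]
ee_rot: [0.528, -0.473, 0.526, 0.47]
contact_force: [-6.6, -2.6, 22.6]
grip_width: -0.1
```

Request:
jog_arm:
  deltas:
    - {"travel": [0, 0.02, 0.1], "delta_rot": [0, 0, 0], "grip": -1}
    - {"travel": [0, 0, 0.1], "delta_rot": [0, 0, 0], "grip": -1}
    - {"travel": [0, 0, 0.1], "delta_rot": [0, 0, 0], "grip": -1}

```text
time: 7.75
eef_pos: [522.1, 106.3, 54.0]
ee_rot: [0.528, -0.473, 0.526, 0.47]
contact_force: [-4.4, -1.8, 20.0]
grip_width: 0.0
```

Request:
jog_arm:
  deltas:
    - {"travel": [0, 0, 0.1], "delta_rot": [0, 0, 0], "grip": -1}
    - {"travel": [0, 0, 0.1], "delta_rot": [0, 0, 0], "grip": -1}

```text
time: 7.92
eef_pos: [522.7, 111.3, 54.1]
ee_rot: [0.528, -0.473, 0.526, 0.47]
contact_force: [-3.7, -2.4, 20.5]
grip_width: -0.0
```

Request:
jog_arm:
  deltas:
    - {"travel": [0, 0, 0.1], "delta_rot": [0, 0, 0], "grip": -1}
    - {"travel": [0, 0, 0.1], "delta_rot": [0, 0, 0], "grip": -1}

```text
time: 8.08
eef_pos: [523.2, 116.3, 54.0]
ee_rot: [0.528, -0.473, 0.526, 0.47]
contact_force: [-3.7, -2.2, 21.4]
grip_width: -0.1
```

```bash
python3 - <<'E'
from h import *
np.set_printoptions(precision=2,suppress=True)
print(rec(r.state()['eef_pos']))
shot('side','pics/s2.png')
cv2.imwrite('pics/c2.png',cv2.resize(cv2.imread('pics/s2.png')[190:400,230:400],None,fx=2.8,fy=2.8,interpolation=cv2.INTER_CUBIC))
E
```

```text
[15.75 -1.69 54.03]
```

View pics/c2.png

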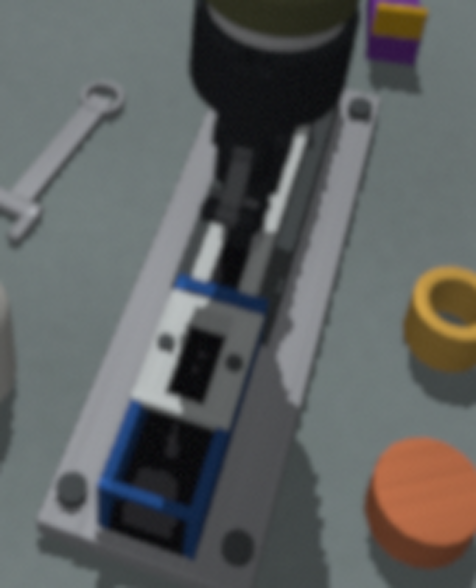

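Request:
jog_arm:
  deltas:
    - {"travel": [0, 0, 0.06], "delta_rot": [0, 0, 0], "grip": -1}
    - {"travel": [0, 0, 0.06], "delta_rot": [0, 0, 0], "grip": -1}

```text
time: 8.3
eef_pos: [523.5, 119.3, 54.0]
ee_rot: [0.528, -0.473, 0.526, 0.47]
contact_force: [-4.1, -2.8, 20.2]
grip_width: 0.1
```

Request:
jog_arm:
  deltas:
    - {"travel": [0, 0, 0.06], "delta_rot": [0, 0, 0], "grip": -1}
    - {"travel": [0, 0, 0.06], "delta_rot": [0, 0, 0], "grip": -1}

```text
time: 8.47
eef_pos: [523.9, 122.2, 54.1]
ee_rot: [0.528, -0.473, 0.526, 0.47]
contact_force: [-4.3, -3.1, 20.6]
grip_width: 0.4
```

Request:
jog_arm:
  deltas:
    - {"travel": [0, 0, 0.06], "delta_rot": [0, 0, 0], "grip": -1}
    - {"travel": [0, 0, 0.06], "delta_rot": [0, 0, 0], "grip": -1}

```text
time: 8.63
eef_pos: [524.2, 125.2, 54.0]
ee_rot: [0.528, -0.473, 0.526, 0.47]
contact_force: [-4.0, -1.9, 19.9]
grip_width: -0.0
```

Request:
jog_arm:
  deltas:
    - {"travel": [0, 0, 0.08], "delta_rot": [0, 0, 0], "grip": -1}
    - {"travel": [0, 0, 0.08], "delta_rot": [0, 0, 0], "grip": -1}
    - {"travel": [0, 0, 0], "delta_rot": [0, 0, 0], "grip": -1}

```text
time: 8.88
eef_pos: [524.7, 129.6, 54.0]
ee_rot: [0.528, -0.473, 0.526, 0.47]
contact_force: [-3.8, -2.3, 20.7]
grip_width: -0.1
```

```bash
python3 - <<'E'
from h import *
np.set_printoptions(precision=2,suppress=True)
print(rec(r.state()['eef_pos']))
d=shot('side','pics/s3.png')
cv2.imwrite('pics/c3.png',cv2.resize(cv2.imread('pics/s3.png')[190:400,230:400],None,fx=2.8,fy=2.8,interpolation=cv2.INTER_CUBIC))
s,M=st();d=shot('wrist','pics/w3.png')
E
```

```text
[29.13 -1.72 54.05]
```

View pics/w3.png

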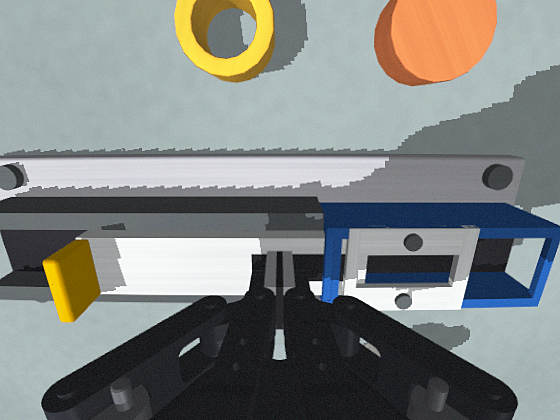

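View pics/c3.png

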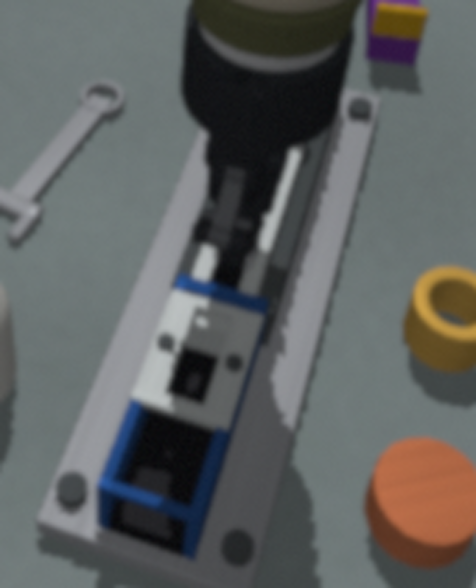

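```bash
python3 - <<'E'
from h import *
np.set_printoptions(precision=1,suppress=True)
s,M=st(); d=r.grab_frame('wrist')
T=np.eye(4);T[:3,:3]=M;T[:3,3]=s['eef_pos'];T=T@d['mount']
for q in ray(d,[(44,258),(62,320),(78,240),(98,300)],80,T): print(rec(q))
for q in ray(d,[(326,227),(326,302)],59.3,T): print('mouth',rec(q))
E
```

```text
[-78.6  16.   80. ]
[-78.9 -18.8  80. ]
[-60.1  25.2  80. ]
[-57.6  -6.5  80. ]
mouth [53.5 23.  59.3]
mouth [ 55.9 -22.4  59.3]
```

Request:
jog_arm:
  deltas:
    - {"travel": [-0.1, 0, 0], "delta_rot": [0, 0, 0], "grip": -1}
    - {"travel": [-0.3, 0, 0], "delta_rot": [0, 0, 0], "grip": -1}
    - {"travel": [-0.8, 0, 0], "delta_rot": [0, 0, 0], "grip": -1}
    - {"travel": [-0.8, 0, 0], "delta_rot": [0, 0, 0], "grip": -1}
    - {"travel": [-0.4, 0, 0], "delta_rot": [0, 0, 0], "grip": -1}

```text
time: 9.45
eef_pos: [523.5, 129.6, 112.9]
ee_rot: [0.527, -0.472, 0.526, 0.471]
contact_force: [0.7, -1.0, 0.2]
grip_width: 0.3
```

Request:
jog_arm:
  deltas:
    - {"travel": [0, 0, -0.9], "delta_rot": [0, 0, 0], "grip": -1}
    - {"travel": [0, 0, -0.9], "delta_rot": [0, 0, 0], "grip": -1}
    - {"travel": [0, 0, -0.9], "delta_rot": [0, 0, 0], "grip": -1}
    - {"travel": [0, 0, -0.9], "delta_rot": [0, 0, 0], "grip": -1}
    - {"travel": [0, 0, -0.9], "delta_rot": [0, 0, 0], "grip": -1}
    - {"travel": [0, 0, -0.8], "delta_rot": [0, 0, 0], "grip": -1}
    - {"travel": [0, 0, 0], "delta_rot": [0, 0, 0], "grip": -1}
    - {"travel": [0, 0, 0], "delta_rot": [0, 0, 0], "grip": -1}

```text
time: 10.12
eef_pos: [508.0, -2.9, 110.7]
ee_rot: [0.527, -0.471, 0.527, 0.471]
contact_force: [0.5, 0.2, 0.4]
grip_width: 0.2
```

```bash
python3 - <<'E'
from h import *
import pickle
np.set_printoptions(precision=1,suppress=True)
s,M=st(); d=shot('wrist','pics/w4.png'); print(rec(s['eef_pos'])); goal(-104,0,70)
pickle.dump((s,M,d),open('w4.pkl','wb'))
d=shot('side','pics/s4.png')
cv2.imwrite('pics/c4.png',cv2.resize(cv2.imread('pics/s4.png')[190:400,230:400],None,fx=2.8,fy=2.8,interpolation=cv2.INTER_CUBIC))
E
```

```text
[-104.4    0.4  110.7]
rot deg [-0.1  0.  -0. ] trans now [40.7 -0.4 -0.4] trans after rot [40.7 -0.4 -0.3]
```

View pics/w4.png

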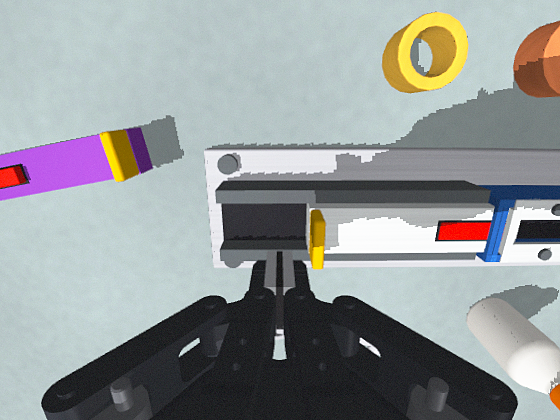

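View pics/c4.png

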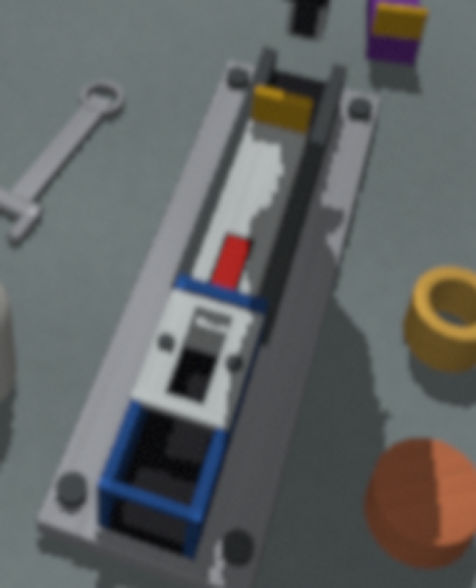

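Request:
jog_arm:
  deltas:
    - {"travel": [0.5, 0, -0.1], "delta_rot": [0, 0, 0], "grip": -1}
    - {"travel": [0.5, 0, 0], "delta_rot": [0, 0, 0], "grip": -1}
    - {"travel": [0.4, 0, 0], "delta_rot": [0, 0, 0], "grip": -1}
    - {"travel": [0.2, 0, 0], "delta_rot": [0, 0, 0], "grip": -1}
    - {"travel": [0, 0, 0.2], "delta_rot": [0, 0, 0], "grip": -1}
    - {"travel": [0, 0, 0.2], "delta_rot": [0, 0, 0], "grip": -1}

```text
time: 10.72
eef_pos: [508.9, 6.0, 70.8]
ee_rot: [0.527, -0.471, 0.527, 0.472]
contact_force: [-0.3, -0.1, 1.0]
grip_width: -0.1
```

Request:
jog_arm:
  deltas:
    - {"travel": [0, 0, 0.12], "delta_rot": [0, 0, 0], "grip": -1}
    - {"travel": [0, 0, 0.08], "delta_rot": [0, 0, 0], "grip": -1}

```text
time: 10.88
eef_pos: [510.1, 10.3, 71.7]
ee_rot: [0.527, -0.472, 0.527, 0.471]
contact_force: [-0.8, -2.9, 1.1]
grip_width: -0.1
```

Request:
jog_arm:
  deltas:
    - {"travel": [0, 0, 0.08], "delta_rot": [0, 0, 0], "grip": -1}
    - {"travel": [0, 0, 0.08], "delta_rot": [0, 0, 0], "grip": -1}

```text
time: 11.05
eef_pos: [510.5, 14.1, 71.6]
ee_rot: [0.527, -0.472, 0.527, 0.471]
contact_force: [-0.8, -3.1, 1.5]
grip_width: 0.4
```

Request:
jog_arm:
  deltas:
    - {"travel": [0, 0, 0.08], "delta_rot": [0, 0, 0], "grip": -1}
    - {"travel": [0, 0, 0.08], "delta_rot": [0, 0, 0], "grip": -1}

```text
time: 11.22
eef_pos: [510.9, 18.1, 71.5]
ee_rot: [0.527, -0.472, 0.527, 0.471]
contact_force: [-0.5, -3.5, 3.3]
grip_width: 0.0
```

Request:
jog_arm:
  deltas:
    - {"travel": [0, 0, 0.1], "delta_rot": [0, 0, 0], "grip": -1}
    - {"travel": [0, 0, 0.1], "delta_rot": [0, 0, 0], "grip": -1}
    - {"travel": [0, 0, 0.1], "delta_rot": [0, 0, 0], "grip": -1}

```text
time: 11.47
eef_pos: [511.7, 25.7, 71.3]
ee_rot: [0.527, -0.472, 0.527, 0.471]
contact_force: [0.0, -3.8, 3.1]
grip_width: 0.1
```

Request:
jog_arm:
  deltas:
    - {"travel": [0, 0, 0.1], "delta_rot": [0, 0, 0], "grip": -1}
    - {"travel": [0, 0, 0.1], "delta_rot": [0, 0, 0], "grip": -1}
    - {"travel": [0, 0, 0.1], "delta_rot": [0, 0, 0], "grip": -1}

```text
time: 11.72
eef_pos: [512.2, 33.3, 71.0]
ee_rot: [0.527, -0.472, 0.527, 0.472]
contact_force: [-0.3, -3.1, 3.4]
grip_width: -0.2
```

Request:
jog_arm:
  deltas:
    - {"travel": [0, 0, 0.1], "delta_rot": [0, 0, 0], "grip": -1}
    - {"travel": [0, 0, 0.1], "delta_rot": [0, 0, 0], "grip": -1}
    - {"travel": [0, 0, 0.1], "delta_rot": [0, 0, 0], "grip": -1}

```text
time: 11.97
eef_pos: [513.0, 40.8, 71.0]
ee_rot: [0.527, -0.472, 0.527, 0.472]
contact_force: [-0.2, -2.6, 3.0]
grip_width: -0.0
```

Request:
jog_arm:
  deltas:
    - {"travel": [0, 0, 0.08], "delta_rot": [0, 0, 0], "grip": -1}
    - {"travel": [0, 0, 0.08], "delta_rot": [0, 0, 0], "grip": -1}

```text
time: 12.13
eef_pos: [513.4, 44.7, 71.0]
ee_rot: [0.527, -0.472, 0.527, 0.472]
contact_force: [-0.3, -3.6, 3.2]
grip_width: -0.2
```

```bash
python3 - <<'E'
from h import *
np.set_printoptions(precision=1,suppress=True)
print(rec(r.state()['eef_pos']))
shot('side','pics/s5.png')
cv2.imwrite('pics/c5.png',cv2.resize(cv2.imread('pics/s5.png')[190:400,230:400],None,fx=2.8,fy=2.8,interpolation=cv2.INTER_CUBIC))
E
```

```text
[-56.4   0.2  71. ]
```

View pics/c5.png

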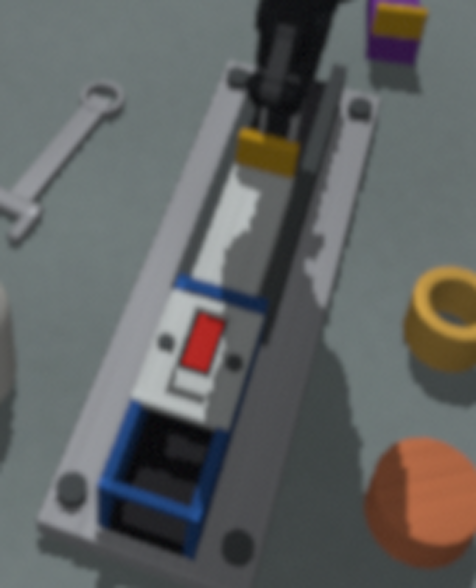

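Request:
jog_arm:
  deltas:
    - {"travel": [0, 0, 0.08], "delta_rot": [0, 0, 0], "grip": -1}
    - {"travel": [0, 0, 0.08], "delta_rot": [0, 0, 0], "grip": -1}
    - {"travel": [0, 0, 0.08], "delta_rot": [0, 0, 0], "grip": -1}

```text
time: 12.43
eef_pos: [513.9, 50.6, 70.9]
ee_rot: [0.527, -0.472, 0.527, 0.472]
contact_force: [-0.8, -3.1, 2.1]
grip_width: 0.4
```

Request:
jog_arm:
  deltas:
    - {"travel": [0, 0, 0.06], "delta_rot": [0, 0, 0], "grip": -1}
    - {"travel": [0, 0, 0.06], "delta_rot": [0, 0, 0], "grip": -1}
    - {"travel": [0, 0, 0.04], "delta_rot": [0, 0, 0], "grip": -1}

```text
time: 12.68
eef_pos: [514.5, 54.6, 71.0]
ee_rot: [0.527, -0.472, 0.527, 0.472]
contact_force: [-1.5, -3.0, 0.9]
grip_width: 0.0
```

Request:
jog_arm:
  deltas:
    - {"travel": [0, 0, 0.04], "delta_rot": [0, 0, 0], "grip": -1}
    - {"travel": [0, 0, 0.03], "delta_rot": [0, 0, 0], "grip": -1}

```text
time: 12.85
eef_pos: [514.7, 56.3, 71.0]
ee_rot: [0.527, -0.472, 0.527, 0.472]
contact_force: [-0.4, -2.3, 1.5]
grip_width: 0.1
```

Request:
jog_arm:
  deltas:
    - {"travel": [0, 0, 0.03], "delta_rot": [0, 0, 0], "grip": -1}
    - {"travel": [0, 0, 0.03], "delta_rot": [0, 0, 0], "grip": -1}

```text
time: 13.02
eef_pos: [514.8, 57.7, 71.0]
ee_rot: [0.527, -0.472, 0.527, 0.472]
contact_force: [-0.7, -2.6, 1.7]
grip_width: -0.1
```

```bash
python3 - <<'E'
from h import *
np.set_printoptions(precision=1,suppress=True)
print(rec(r.state()['eef_pos']))
shot('side','pics/s6.png')
cv2.imwrite('pics/c6.png',cv2.resize(cv2.imread('pics/s6.png')[190:400,230:400],None,fx=2.8,fy=2.8,interpolation=cv2.INTER_CUBIC))
E
```

```text
[-43.4   0.2  71. ]
```

View pics/c6.png

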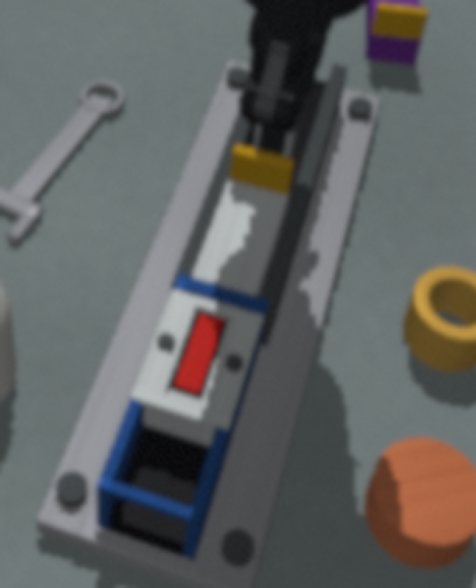

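Request:
jog_arm:
  deltas:
    - {"travel": [0, 0, 0.03], "delta_rot": [0, 0, 0], "grip": -1}
    - {"travel": [0, 0, 0.03], "delta_rot": [0, 0, 0], "grip": -1}

```text
time: 13.23
eef_pos: [515.0, 59.2, 71.0]
ee_rot: [0.527, -0.472, 0.527, 0.472]
contact_force: [-0.6, -3.1, 1.3]
grip_width: 0.3
```

Request:
jog_arm:
  deltas:
    - {"travel": [0, 0, 0.03], "delta_rot": [0, 0, 0], "grip": -1}

```text
time: 13.32
eef_pos: [515.1, 59.9, 71.0]
ee_rot: [0.527, -0.472, 0.527, 0.472]
contact_force: [0.3, -2.6, 1.4]
grip_width: -0.3
```

Request:
jog_arm:
  deltas:
    - {"travel": [0, 0, 0.03], "delta_rot": [0, 0, 0], "grip": -1}

```text
time: 13.4
eef_pos: [515.2, 60.7, 71.0]
ee_rot: [0.527, -0.472, 0.527, 0.472]
contact_force: [0.3, -2.9, 0.2]
grip_width: -0.0
```

Request:
jog_arm:
  deltas:
    - {"travel": [0, 0, 0.03], "delta_rot": [0, 0, 0], "grip": -1}

```text
time: 13.48
eef_pos: [515.3, 61.7, 71.0]
ee_rot: [0.527, -0.472, 0.527, 0.472]
contact_force: [-0.1, -0.1, 0.0]
grip_width: -0.3
```

```bash
python3 - <<'E'
from h import *
np.set_printoptions(precision=1,suppress=True)
print(rec(r.state()['eef_pos']))
shot('side','pics/s7.png')
cv2.imwrite('pics/c7.png',cv2.resize(cv2.imread('pics/s7.png')[280:350,270:350],None,fx=6,fy=6,interpolation=cv2.INTER_CUBIC))
E
```

```text
[-39.4   0.2  71. ]
```

View pics/c7.png

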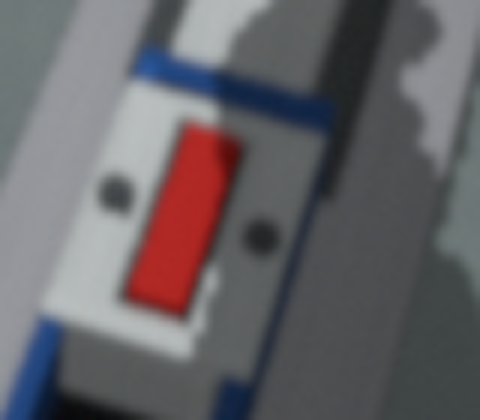

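Request:
jog_arm:
  deltas:
    - {"travel": [0, 0, 0.02], "delta_rot": [0, 0, 0], "grip": -1}
    - {"travel": [0, 0, 0], "delta_rot": [0, 0, 0], "grip": -1}

```text
time: 13.7
eef_pos: [515.3, 62.4, 70.9]
ee_rot: [0.527, -0.472, 0.527, 0.472]
contact_force: [-1.0, -0.3, 1.0]
grip_width: -0.2
```

Request:
jog_arm:
  deltas:
    - {"travel": [0, 0, 0.02], "delta_rot": [0, 0, 0], "grip": -1}
    - {"travel": [0, 0, 0], "delta_rot": [0, 0, 0], "grip": -1}

```text
time: 13.87
eef_pos: [515.4, 62.7, 71.0]
ee_rot: [0.527, -0.472, 0.527, 0.472]
contact_force: [-0.2, 0.2, -0.7]
grip_width: -0.3
```

Request:
jog_arm:
  deltas:
    - {"travel": [0, 0, 0.02], "delta_rot": [0, 0, 0], "grip": -1}
    - {"travel": [0, 0, 0], "delta_rot": [0, 0, 0], "grip": -1}

```text
time: 14.03
eef_pos: [515.5, 63.0, 71.0]
ee_rot: [0.527, -0.472, 0.527, 0.472]
contact_force: [0.1, -0.5, -0.0]
grip_width: -0.1
```

Request:
jog_arm:
  deltas:
    - {"travel": [0, 0, 0.02], "delta_rot": [0, 0, 0], "grip": -1}
    - {"travel": [0, 0, 0.02], "delta_rot": [0, 0, 0], "grip": -1}
    - {"travel": [0, 0, 0], "delta_rot": [0, 0, 0], "grip": -1}

```text
time: 14.28
eef_pos: [515.6, 63.9, 71.0]
ee_rot: [0.527, -0.472, 0.527, 0.472]
contact_force: [-0.6, 0.2, 0.7]
grip_width: 0.1
```

Request:
jog_arm:
  deltas:
    - {"travel": [0, 0, 0.02], "delta_rot": [0, 0, 0], "grip": -1}
    - {"travel": [0, 0, 0], "delta_rot": [0, 0, 0], "grip": -1}

```text
time: 14.45
eef_pos: [515.6, 64.4, 71.0]
ee_rot: [0.527, -0.472, 0.527, 0.472]
contact_force: [0.4, -0.4, 0.9]
grip_width: 0.2
```

Request:
jog_arm:
  deltas:
    - {"travel": [0, 0, 0.02], "delta_rot": [0, 0, 0], "grip": -1}
    - {"travel": [0, 0, 0], "delta_rot": [0, 0, 0], "grip": -1}

```text
time: 14.62
eef_pos: [515.7, 64.9, 71.0]
ee_rot: [0.527, -0.472, 0.527, 0.472]
contact_force: [1.5, -0.4, -0.6]
grip_width: -0.2
```

Request:
jog_arm:
  deltas:
    - {"travel": [0, 0, 0.02], "delta_rot": [0, 0, 0], "grip": -1}
    - {"travel": [0, 0, 0], "delta_rot": [0, 0, 0], "grip": -1}

```text
time: 14.78
eef_pos: [515.8, 65.4, 71.0]
ee_rot: [0.527, -0.472, 0.527, 0.472]
contact_force: [-0.1, -0.4, 0.4]
grip_width: -0.1
```

```bash
python3 - <<'E'
from h import *
np.set_printoptions(precision=1,suppress=True)
print(rec(r.state()['eef_pos']),r.state()['contact_force'])
shot('side','pics/s8.png')
cv2.imwrite('pics/c8.png',cv2.resize(cv2.imread('pics/s8.png')[230:350,270:370],None,fx=5,fy=5,interpolation=cv2.INTER_CUBIC))
E
```

```text
[-35.7   0.1  71. ] [-0.1 -0.4  0.4]
```

View pics/c8.png

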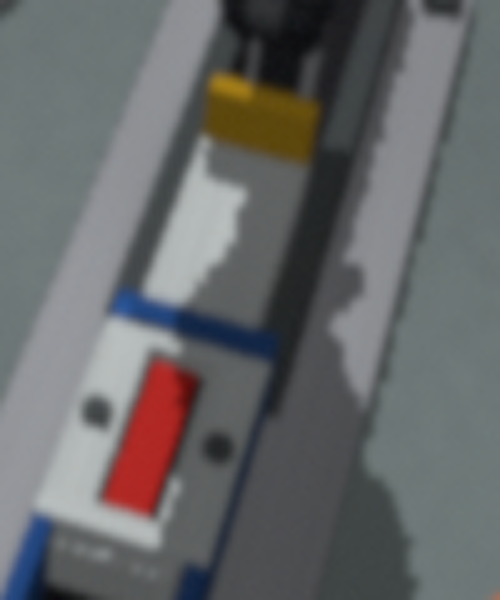

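Request:
jog_arm:
  deltas:
    - {"travel": [0, 0, 0.02], "delta_rot": [0, 0, 0], "grip": -1}
    - {"travel": [0, 0, 0], "delta_rot": [0, 0, 0], "grip": -1}

```text
time: 15.0
eef_pos: [515.8, 65.6, 71.0]
ee_rot: [0.527, -0.472, 0.527, 0.471]
contact_force: [-0.6, -1.6, 0.4]
grip_width: 0.3
```

Request:
jog_arm:
  deltas:
    - {"travel": [0, 0, 0.02], "delta_rot": [0, 0, 0], "grip": -1}
    - {"travel": [0, 0, 0], "delta_rot": [0, 0, 0], "grip": -1}

```text
time: 15.17
eef_pos: [515.8, 65.7, 71.0]
ee_rot: [0.527, -0.472, 0.527, 0.471]
contact_force: [-0.9, -3.7, -0.3]
grip_width: -0.1
```

The friction dropped at the pop (2.9 N to about 0.3 N), and the bar has now met the hard stop at y≈65.7. I'll back off, then lift.

Request:
jog_arm:
  deltas:
    - {"travel": [0, 0, -0.1], "delta_rot": [0, 0, 0], "grip": -1}
    - {"travel": [0, 0, -0.4], "delta_rot": [0, 0, 0], "grip": -1}
    - {"travel": [0, 0, -0.4], "delta_rot": [0, 0, 0], "grip": -1}
    - {"travel": [-0.8, 0, -0.4], "delta_rot": [0, 0, 0], "grip": -1}
    - {"travel": [-0.9, 0, -0.9], "delta_rot": [0, 0, 0], "grip": -1}
    - {"travel": [-0.9, 0, -0.9], "delta_rot": [0, 0, 0], "grip": -1}
    - {"travel": [-0.9, 0, -0.9], "delta_rot": [0, 0, 0], "grip": -1}
    - {"travel": [0, 0, 0], "delta_rot": [0, 0, 0], "grip": -1}
    - {"travel": [0, 0, 0], "delta_rot": [0, 0, 0], "grip": -1}

```text
time: 15.92
eef_pos: [505.8, -34.7, 159.8]
ee_rot: [0.528, -0.472, 0.527, 0.47]
contact_force: [-0.2, 0.1, -1.2]
grip_width: 0.2
```

```bash
python3 - <<'E'
from h import *
np.set_printoptions(precision=1,suppress=True)
print(r.state()['contact_force'])
s,M=st();d=shot('wrist','pics/w9.png'); shot('side','pics/s9.png'); t=shot('top','pics/t9.png')
c=cv2.resize(cv2.imread('pics/s9.png')[200:400,230:400],None,fx=2.8,fy=2.8,interpolation=cv2.INTER_CUBIC)
cv2.imwrite('pics/c9.png',c)
T=np.eye(4);T[:3,:3]=M;T[:3,3]=s['eef_pos'];T=T@d['mount']
for n,D,TT in(('w',d,T),('t',t,None)):
    c=D['color'].astype(int); m=((c[...,0]>130)&(c[...,1]<60)&(c[...,2]<60)).astype(np.uint8)
    k,l,S,C=cv2.connectedComponentsWithStats(m)
    for i in range(1,k):
        if S[i,4]>50: print(n,S[i],rec(ray(D,[C[i]],61,TT)[0]))
E
```

```text
[-0.2  0.1 -1.2]
w [ 43 155  54  23 723] [-315.5   37.1   61. ]
w [508 201  52  16 711] [94.7 -2.4 61. ]
t [272 136  16  16  98] [ -80.5 -259.6   61. ]
t [176 257  24   8 160] [99.1 -1.6 61. ]
```

View pics/w9.png

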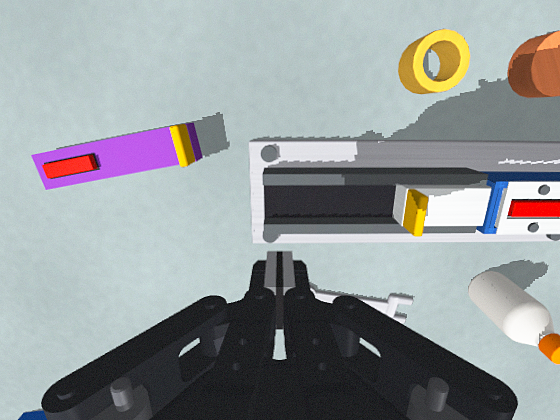

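View pics/c9.png

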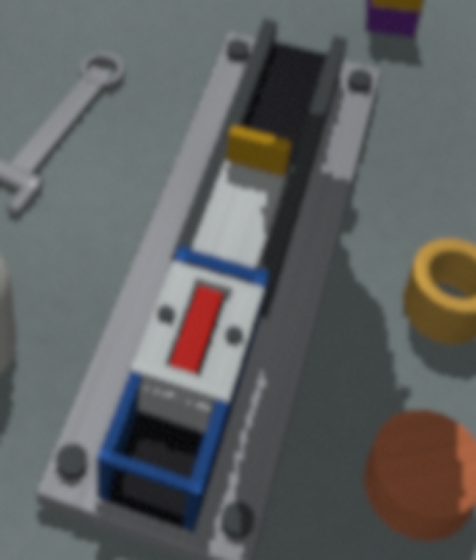

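The last pictures show the button filling the window: top px centre (188,261), receiver x about 99. The bystanders look unmoved and the arm touches nothing.

```bash
python3 -c "
from plant import r
print(r.state()['qd'].round(3)); r.sign_off()"
```

```text
[ 0.015  0.006 -0.004  0.002 -0.002 -0.   ]
the job is handed in; nothing more can be done
```

The bar is locked in the receiver tube and I handed the job in at about 16 s; sign-off gives no verdict.

- **Pressing and sliding:** I pressed the button flush with the shut fingertips. I then dragged the bar about 39–43 mm forward until the lip held the button. The highest force I read was about 24 N. A picture after I lifted off showed the button's front covered by the lip.
- **Locking:** I pushed on by the yellow end plate at about 3–4 N. At the pop the force fell from 2.9 N to about 0.3 N. I pushed about 4–5 mm further in steps of 0.5 to 1 mm and met a firm stop with the bar's origin at about receiver x = 55 mm. The force there reached only 3.7 N, so I stopped and backed off.
- **Last checks:** The button fills the window. Its centre measures x = 99 mm from the top camera and 95 mm from the wrist camera, within the roughly 4 mm spread I saw at that edge of the view. The contact force is about zero, and the bushing, copper core, bottle and spanner look unmoved by eye.
- **Not measured:** I have no direct reading of the button's height. That it is fully up rests on the force drop, the stop and the pictures.

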